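# Stack spacer rings in a fork tube

### The arm

A 7-joint arm with a two-finger parallel gripper is mounted at the origin on the work surface. World frame = base frame: x ahead of the robot, y to its left, z up, the work surface at z = 0. Lengths are in mm, angles in rad, forces in N, time in s.
With the tool pointing down it reaches from about 425 to 1025 mm from the base axis. Payload 3.6 kg.
Tool frame: the origin (TCP) lies at the very end of the fingers, on their centre line; the grasp point (between the pads) lies 19 mm behind it; z points along the fingers, y is the line along which they close (so a half turn about z gives the same grasp; the last joint's range is limited). The gripper opens to 85 mm and grips with 20 to 120 N. Pads are 22 mm wide; open, the fingers measure 114 mm over their backs; the gripper's body (76 mm by 85 mm) begins 54 mm behind the grasp point. The pads swing forward as they close: fully open they stand 13 mm farther back than shut.
Start: joints at [1.171, 0.591, 0.048, 1.609, -0.033, 0.943, -0.034], TCP at [218.958, -691.149, 231.302] pointing down, gripper open.
Joint ranges: [-2.69, 2.69], [-0.47, 2.24], [-1.27, 1.36], [0.19, 2.51], [-1.53, 4.68], [0.08, 2.07], [-3.09, 3.09]. Speed limits (rad/s): [2.57, 2.57, 3.14, 3.14, 3.14, 3.14, 3.14].

### API

Orientations are given as a unit quaternion [w, x, y, z].
In Python, from rig import get_state, grab_frame, camera_params, sign_off gives the robot as it stands.
- The arm moves only by the tool play_rows, never from a script. Its argument "motion" is a list of rows, each a list of 3 entries, a list of its own where there are three numbers: the finger opening in mm, from 0 to 85.4, then the shift along the tool's x, y, z in mm, then the turn, a rotation vector about the tool's x, y, z in rad. In form: [[fingers, [tx, ty, tz], [ax, ay, az]], ...]. A call has exactly 8 rows; each row shifts and turns the commanded pose from where the row before left it, along the tool's axes as they then stand; what a row does not reach is not made up. A row lasts 1/12 s, in which the tool goes at most 41.7 mm and 7.16 degrees, less where a joint would pass 70% of its speed; a pose out of reach is approached as far as the arm can. A call with a gripper value outside its range is refused whole. The fingers move at their own pace and stop on an object; "force" is the grip in N (left out, the last holds). Time passes only in rows, so rows that do not move let the fingers close, or fill a call up. It gives the time, the measured TCP pose, the force, the opening and the grip force at its end, in the units of the state.
- get_state(): the state, without advancing time (a new reading comes with each control period).
- grab_frame(name): name is "scene" or "side" or "wrist"; returns the picture (400x640x3 uint8, red, green, blue); there is no depth.
- camera_params(name): a dict with "vfov" (degrees; the focal length in pixels is half the picture's height over the tangent of half this angle, whatever the lens; pixels are square), "cx", "cy" (the principal point, pixels), "extrinsics" (4x4, takes a point from world to camera coordinates). Camera axes: x right, y down, z forward; pixel columns grow to the right and rows downward; lengths in mm; the calibration is good to about 2 mm. The wrist camera is an equidistant fisheye: a pixel r from the principal point sees the ray r / f radians off the axis. A picture is of the moment at which its call begins: read the wrist's pose just before it. camera_params takes no time and is no camera call; for the wrist camera it gives the pose at the moment of the call.
- sign_off(): hands the job in; it is judged then, once.
The state is a dict: "t": time; "joints": joint angles; "joint_vel": joint speeds; "joint_efforts": joint torques, N m; "tcp_pos": TCP position; "tcp_rot": TCP orientation; "ft_force": force on the tool from outside, world axes, zero at the start; "wrist_torque": the same for the moment, N m; "opening": finger opening in mm; "gripper_force": force on a finger pad.
Only numpy, scipy, OpenCV 4.12 (cv2) and the standard library are available. Lean on these libraries where they do the work, as an engineer would, in place of code of your own. Each camera call takes 0.05 s, during which the arm holds its last target. There are 200 camera calls.

### The job

Pick the three steel spacer rings off the sloping tray and drop them into the short upright fork tube so that they lie flat in one column: the thick ring first, fully home on the bottom, then the two thin rings on top of it in either order. Leave the tin, bearing race and damper where they are.

Things in the scene. Friction and masses are not known exactly. Their poses are not given: they have to be found in the camera images.
- tray: fixed grey parts tray 270 mm wide (y), rings in a row along y about 80 mm apart, flat on it, against its low lip. Origin on the table under its middle, x level towards the high end, z up. Surface slopes 32 deg: 22 mm high at x = -45 mm, rising to 79 mm at x = +46 mm; upward normal (-0.530, 0, 0.848) in the tray's frame. Lips at the low end and sides: 4 mm thick, 7 mm proud
- thick_c (a point): the thick spacer ring: plain steel, outer diameter 44 mm, hole 24 mm, 20 mm thick, 0.14 kg more or less. This point is its centre, half-way up its thickness, on its axis; its z axis is the ring's axis.
- thin_a_c (a point): one of two like thin spacer rings: plain steel, outer diameter 44 mm, hole 24 mm, 11 mm thick, 0.075 kg more or less. This point is its centre, half-way up its thickness, on its axis; its z axis is the ring's axis.
- thin_b_c (a point): the other thin spacer ring, the same as thin_a (44 mm outer diameter, 24 mm hole, 11 mm thick). This point is its centre, half-way up its thickness, on its axis; its z axis is the ring's axis.
- thick: the thick ring; origin at the centre of its underside (the face towards the tray).
- thin_a: a thin ring; origin at the centre of its underside.
- thin_b: the other thin ring; origin at the centre of its underside.
- tube_mouth (a point): centre of the open mouth of the aluminium fork-tube stub, oiled inside, level with its rim, 70 mm above the table. The tube stands upright, fixed in a 100 x 100 mm steel clamp plate 20 mm thick. Bore 46.4 mm, outer diameter 54.4 mm; over the top 6 mm the mouth flares to a bore of about 53 mm and an outer diameter of 61 mm. z points up.
- tube_floor (a point): centre of the floor inside the tube, 50 mm below the rim (20 mm above the table). z points up. The three stacked rings are 42 mm high.
- tin: loose dull olive tin, 72 mm diameter, 65 mm high, standing; bystander. Origin at the centre of its underside.
- race: loose steel bearing race lying flat, 90 mm outer diameter, 66 mm hole, 16 mm thick, far too big for the tube; bystander. Origin at the centre of its underside.
- damper: loose dark steel damper stub standing upright, 48 mm diameter at the foot, stepped to a 14 mm rod, 100 mm high; bystander. Origin at the centre of its underside.
Not all that is in view belongs to the job. What is shaped like the thin_b but black or yellow is not meant.

How it is judged:
By the outcome, as a careful person would: the job done as asked, in the order asked, and still so for the second after the job is handed in, with the robot touching nothing.
It also fails if it takes over 72 s, if anything falls off the work surface, if the arm or the gripper's body presses on something with over 40 N, if the wrist force passes 120 N, or if a joint passes its speed limit or range.

## Working session

There is one attempt and no reset: what is moved stays moved. The work goes in short steps, Python scripts to look and compute and a tool call to move; the robot and the scene stay as the last step left them, time stands still between calls to the robot, and variables do not carry over. Pictures are saved under pics/ and viewed, at most 10 in all, crops included, and the job is handed in when it is done.

Besides the shell and the picture viewer there is one more tool, called after "Request:" as name(argument=value, ...) on one line, values as JSON. play_rows: Moves the arm, as the interface text tells. Its arguments: {"type":"object","properties":{"motion":{"type":"array"},"force":{"type":"number"}},"required":["motion"]}

```bash
mkdir -p pics; python3 - <<'E'
from rig import *
import cv2,numpy as np
s=get_state();print(s['t'],s['tcp_pos'],s['tcp_rot'],s['opening'],s['ft_force'])
a=grab_frame("scene");b=grab_frame("side")
for n in ("scene","side","wrist"):
    p=camera_params(n);print(n,p['vfov'],p['cx'],p['cy'],np.round(p['extrinsics'],3).tolist())
cv2.imwrite("pics/scene.png",a[:,:,::-1]);cv2.imwrite("pics/side.png",b[:,:,::-1])
E
```

```text
0.0 [ 218.72448241 -690.35708471  230.13141487] [-1.09516238e-03  9.88247498e-01  1.52858190e-01 -2.38781023e-04] 85.21109299761936 [0.29338396 0.48053281 0.5058849 ]
scene 49.088183096906654 320.5283852429127 202.9206612322718 [[0.876, 0.482, -0.012, -533.43], [0.256, -0.486, -0.836, -68.63], [-0.408, 0.729, -0.549, 1371.906], [0.0, 0.0, 0.0, 1.0]]
side 48.20214753135086 322.9904319131732 205.91590317212544 [[-0.662, -0.749, -0.007, 434.264], [-0.439, 0.396, -0.807, 299.733], [0.607, -0.531, -0.591, 646.58], [0.0, 0.0, 0.0, 1.0]]
wrist 65.70646984690485 318.00614403826137 200.70606146229127 [[0.302, -0.953, -0.003, -723.38], [-0.903, -0.287, 0.321, -42.361], [-0.307, -0.094, -0.947, 381.822], [0.0, 0.0, 0.0, 1.0]]
```

View pics/scene.png

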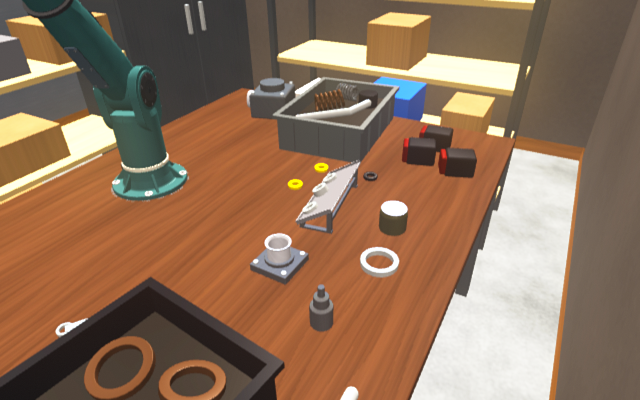

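View pics/side.png

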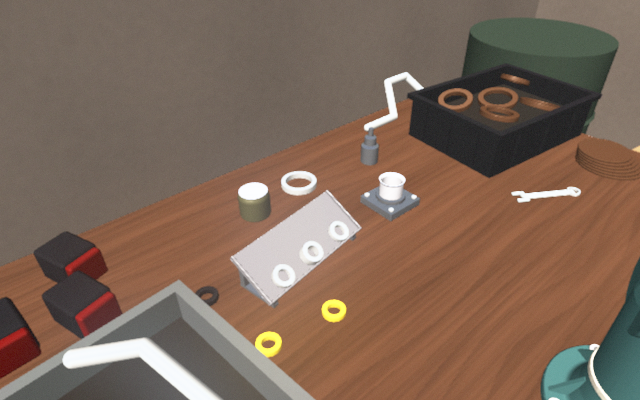

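The scene view shows the tray's rings near (310,208), (320,188) and (329,179), and the tube at (278,243). The side view has the rings at (284,276), (312,252) and (339,232), and the tube mouth at (391,180). The yellow rings and the black ring lie on the table, so they are not meant. The middle ring looks thickest, and I'll check that in an enlarged crop.

```bash
cat > h.py <<'E'
from rig import *
import cv2,numpy as np
from scipy.spatial.transform import Rotation as R
def ray(p,uv,fish=False):
    f=200/np.tan(np.radians(p['vfov']/2)); E=np.array(p['extrinsics']); x=(uv[0]-p['cx']);y=(uv[1]-p['cy'])
    if fish:
        r=np.hypot(x,y)+1e-9;t=r/f;d=np.array([x/r*np.sin(t),y/r*np.sin(t),np.cos(t)])
    else: d=np.array([x/f,y/f,1])
    d=E[:3,:3].T@d; return -E[:3,:3].T@E[:3,3], d/np.linalg.norm(d)
def plane(o,d,p0,n): return o+d*(np.dot(np.subtract(p0,o),n)/np.dot(d,n))
def tri(o1,d1,o2,d2):
    A=sum(np.eye(3)-np.outer(d,d) for d in(d1,d2));b=sum((np.eye(3)-np.outer(d,d))@o for o,d in((o1,d1),(o2,d2)))
    x=np.linalg.solve(A,b);return x,np.linalg.norm(np.cross(x-o1,d1))+np.linalg.norm(np.cross(x-o2,d2))
E
python3 - <<'E'
from h import *
b=cv2.imread("pics/side.png");a=cv2.imread("pics/scene.png")
c1=cv2.resize(b[160:310,225:425],None,fx=4,fy=4,interpolation=cv2.INTER_CUBIC)
c2=cv2.resize(a[150:280,245:375],None,fx=4,fy=4,interpolation=cv2.INTER_CUBIC)
cv2.imwrite("pics/c1.png",c1);cv2.imwrite("pics/c2.png",c2)
ps,pc=camera_params("side"),camera_params("scene")
x,e=tri(*ray(ps,(391,181)),*ray(pc,(278,241)));print("tube",x,e)
for u,v in zip([(284,276),(312,252),(339,232)],[(329,179),(320,188),(310,208)]):print(tri(*ray(ps,u),*ray(pc,v)))
E
```

```text
tube [ 571.26535746 -133.57948546   65.97200533] 0.5560861717914597
(array([518.52273488, 217.12482216,  35.4024227 ]), np.float64(0.018170286706067976))
(array([526.88096727, 143.85596855,  45.54382226]), np.float64(3.0513545042470147))
(array([544.76028692,  55.62883162,  35.74821961]), np.float64(3.117457289546045))
```

View pics/c1.png

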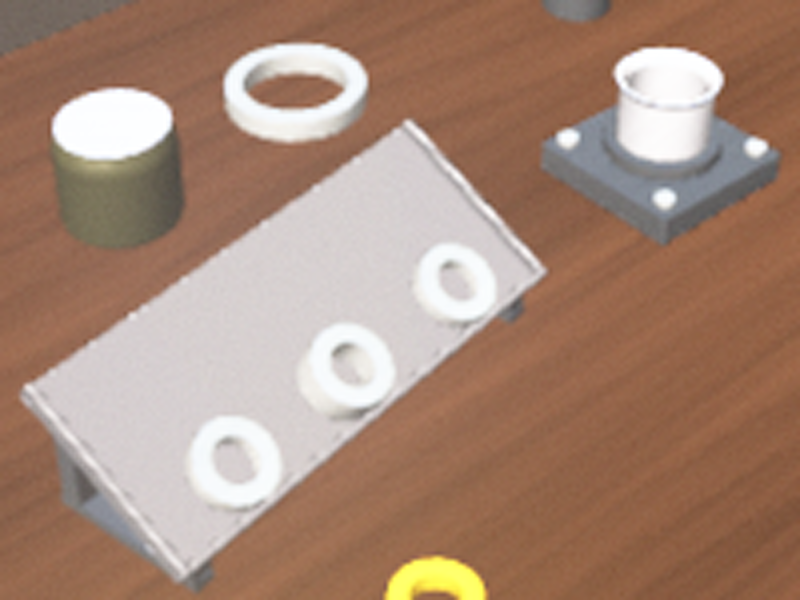

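View pics/c2.png

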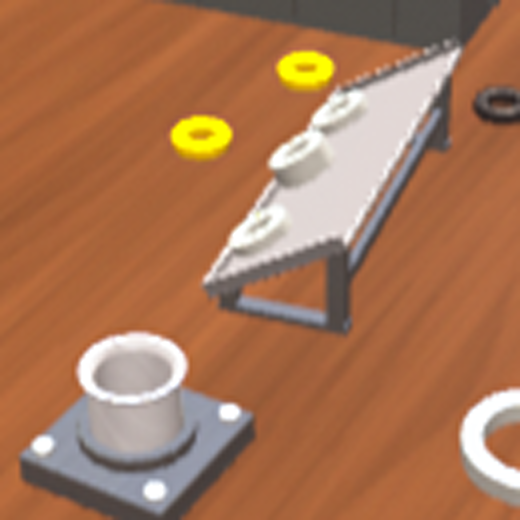

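The crops settle it. The middle ring, at side (314,251), is plainly about twice as thick, so it is the thick one. The thin rings are at side (284,275) and (339,230). The yellow and black rings lie on the table and are not part of the job.

```bash
python3 - <<'E'
from h import *
np.set_printoptions(precision=1,suppress=True)
ps,pc=camera_params("side"),camera_params("scene")
S=lambda u,v:(u/4+225-.4,v/4+160-.4); C=lambda u,v:(u/4+245-.4,v/4+150-.4)
N={'hn':((408,122),(343,240)),'ln':((543,270),(208,285)),'lf':((185,578),(338,92)),'hf':((28,390),(458,42))}
P={}
for k,(s,c) in N.items():
    P[k],e=tri(*ray(ps,S(*s)),*ray(pc,C(*c)));print(k,P[k],round(e,1))
yv=P['hf']-P['hn']+P['lf']-P['ln'];yaw=np.arctan2(-yv[0],yv[1]);print('yaw',yaw)
cen=sum(P.values())/4;print('cen',cen)
n=R.from_euler('z',yaw).apply([-.530,0,.848])
# tray surface plane through mean corner; mid surface z ~50.5, lips ~+6 along n
o=np.array([cen[0],cen[1],0]);
p0=o+[0,0,50.5]
for k,s,c,h in(('A',(238,460),(341,105),11),('thick',(355,365),(301,152),20),('B',(458,280),(260,226),11)):
    t=plane(*ray(ps,S(*s)),p0+h*n,n); t2,e=tri(*ray(ps,S(*s)),*ray(pc,C(*c)))
    loc=R.from_euler('z',-yaw).apply(t-o)
    print(k,t,'local',loc,'tri',t2,round(e,1))
# tube rim ellipse: rim plane z=70
for nm,p,uv in(('side',ps,S(668,78)),('scene',pc,C(133,367))): print('tube',nm,plane(*ray(p,uv),[0,0,70],[0,0,1]))
s=get_state();q=s['tcp_rot'];print(R.from_quat([q[1],q[2],q[3],q[0]]).as_matrix())
E
```

```text
hn [627.4  15.6  80.8] 2.6
ln [535.5   1.4  24.9] 2.9
lf [490.1 269.9  23.1] 1.7
hf [582.1 284.8  81.5] 3.1
yaw 0.16724734130837518
cen [558.8 142.9  52.6]
A [514.1 219.6  43.9] local [-31.3  83.1  43.9] tri [517.1 220.2  43.2] 4.9
thick [521.4 143.   51.1] local [-36.8   6.3  51.1] tri [526.7 141.7  47.7] 4.8
B [541.7  56.3  43.9] local [-31.3 -82.5  43.9] tri [544.4  55.3  42.1] 2.3
tube side [ 571.5 -135.9   70. ]
tube scene [ 574.9 -138.8   70. ]
[[ 1.   0.3 -0. ]
 [ 0.3 -1.   0. ]
 [-0.  -0.  -1. ]]
```

```bash
cat >> h.py <<'E'
YAW=0.167
def tilt(): # tool axes for tray grasp
    z=R.from_euler('z',YAW); return z*R.from_matrix(np.array([[.848,0,.530],[0,-1,0],[.530,0,-.848]]))
def down(yaw): return R.from_euler('z',yaw)*R.from_matrix(np.diag([1.,-1,-1]))
def pose(s=None):
    s=s or get_state();q=s['tcp_rot'];return np.array(s['tcp_pos']),R.from_quat([q[1],q[2],q[3],q[0]])
def go(P,Rt,n,start=None):
    p,r=start or pose(); rv=(r.inv()*Rt).as_rotvec()/n
    M=sum((r*R.from_rotvec(k*rv)).as_matrix() for k in range(n)); t=np.linalg.solve(M,np.array(P)-p)
    print(n,'rows',np.round(t,1).tolist(),np.round(rv,4).tolist(),'|t|',round(np.linalg.norm(t),1),'deg',round(np.degrees(np.linalg.norm(rv)),2)); return np.array(P,float),Rt
E
python3 - <<'E'
from h import *
s=go([560,-250,250],down(0.0),16)
go([479.8,136,118.8],tilt(),16,s)
E
```

```text
16 rows [25.6, -23.8, -1.2] [-0.0001, 0.0, 0.0192] |t| 35.0 deg 1.1
16 rows [-5.2, -24.3, 7.4] [0.0029, 0.0348, -0.0102] |t| 26.0 deg 2.09
```

Request:
play_rows(motion=[[64, [25.6, -23.8, -1.2], [0, 0, 0.0192]], [64, [25.6, -23.8, -1.2], [0, 0, 0.0192]], [64, [25.6, -23.8, -1.2], [0, 0, 0.0192]], [64, [25.6, -23.8, -1.2], [0, 0, 0.0192]], [64, [25.6, -23.8, -1.2], [0, 0, 0.0192]], [64, [25.6, -23.8, -1.2], [0, 0, 0.0192]], [64, [25.6, -23.8, -1.2], [0, 0, 0.0192]], [64, [25.6, -23.8, -1.2], [0, 0, 0.0192]]])

```text
t: 0.77
tcp_pos: [372.9, -456.0, 240.6]
tcp_rot: [-0.0, 0.997, 0.076, -0.0]
ft_force: [0.3, 0.5, 0.3]
opening: 63.8
gripper_force: 0.0
```

Request:
play_rows(motion=[[64, [25.6, -23.8, -1.2], [0, 0, 0.0192]], [64, [25.6, -23.8, -1.2], [0, 0, 0.0192]], [64, [25.6, -23.8, -1.2], [0, 0, 0.0192]], [64, [25.6, -23.8, -1.2], [0, 0, 0.0192]], [64, [25.6, -23.8, -1.2], [0, 0, 0.0192]], [64, [25.6, -23.8, -1.2], [0, 0, 0.0192]], [64, [25.6, -23.8, -1.2], [0, 0, 0.0192]], [64, [25.6, -23.8, -1.2], [0, 0, 0.0192]]])

```text
t: 1.43
tcp_pos: [560.6, -249.0, 250.2]
tcp_rot: [-0.0, 1.0, -0.001, -0.001]
ft_force: [-0.1, -0.6, -0.4]
opening: 64.1
gripper_force: 0.0
```

```bash
python3 - <<'E'
from h import *
p,r=pose();print(p,get_state()['joints'],get_state()['opening'])
go([479.8,136,118.8],tilt(),16)
E
```

```text
[ 560.57933019 -249.02080608  250.19377359] [ 0.30055627  0.42980132  0.0598722   1.85297629 -0.03281779  0.86083771
 -1.19550387] 64.1302530222155
16 rows [-5.3, -24.3, 7.4] [0.0029, 0.0349, -0.0102] |t| 25.9 deg 2.09
```

Request:
play_rows(motion=[[64, [-5.3, -24.3, 7.4], [0.0029, 0.0349, -0.0102]], [64, [-5.3, -24.3, 7.4], [0.0029, 0.0349, -0.0102]], [64, [-5.3, -24.3, 7.4], [0.0029, 0.0349, -0.0102]], [64, [-5.3, -24.3, 7.4], [0.0029, 0.0349, -0.0102]], [64, [-5.3, -24.3, 7.4], [0.0029, 0.0349, -0.0102]], [64, [-5.3, -24.3, 7.4], [0.0029, 0.0349, -0.0102]], [64, [-5.3, -24.3, 7.4], [0.0029, 0.0349, -0.0102]], [64, [-5.3, -24.3, 7.4], [0.0029, 0.0349, -0.0102]]])

```text
t: 2.1
tcp_pos: [517.7, -56.2, 187.9]
tcp_rot: [-0.012, 0.989, 0.041, 0.14]
ft_force: [1.1, 0.8, -0.6]
opening: 64.5
gripper_force: 0.0
```

Request:
play_rows(motion=[[64, [-5.3, -24.3, 7.4], [0.0029, 0.0349, -0.0102]], [64, [-5.3, -24.3, 7.4], [0.0029, 0.0349, -0.0102]], [64, [-5.3, -24.3, 7.4], [0.0029, 0.0349, -0.0102]], [64, [-5.3, -24.3, 7.4], [0.0029, 0.0349, -0.0102]], [64, [-5.3, -24.3, 7.4], [0.0029, 0.0349, -0.0102]], [64, [-5.3, -24.3, 7.4], [0.0029, 0.0349, -0.0102]], [64, [-5.3, -24.3, 7.4], [0.0029, 0.0349, -0.0102]], [64, [-5.3, -24.3, 7.4], [0.0029, 0.0349, -0.0102]]])

```text
t: 2.77
tcp_pos: [499.1, 31.1, 166.2]
tcp_rot: [-0.028, 0.981, 0.06, 0.181]
ft_force: [-0.5, 0.3, 0.0]
opening: 63.6
gripper_force: 0.0
```

```bash
python3 - <<'E'
from h import *
p,r=pose();print(p,r.as_matrix().round(3).tolist(),get_state()['joints'])
pw=camera_params("wrist");a=grab_frame("wrist");np.save("w1.npy",a)
import pickle;pickle.dump(pw,open("w1.pkl","wb"))
cv2.imwrite("pics/w1.png",a[:,:,::-1])
E
```

```text
[499.08558058  31.11804865 166.19613901] [[0.928, 0.127, 0.351], [0.107, -0.991, 0.076], [0.358, -0.033, -0.933]] [-0.24112067  0.34309562  0.1319817   2.4074027  -1.23143616  0.08013246
 -0.35800729]
```

View pics/w1.png

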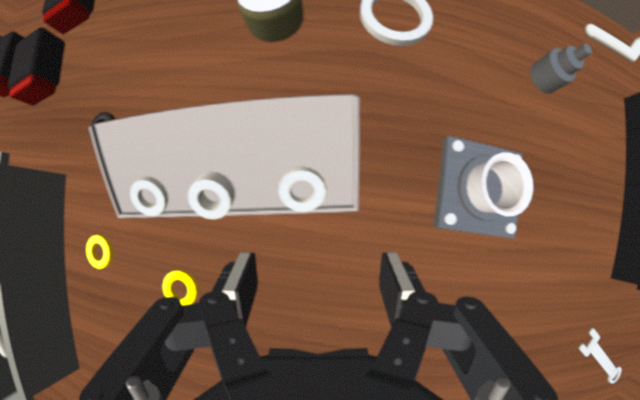

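The wrist view shows the tray with the rings at about (149,197), (210,197) and (302,189), thick in the middle, and the tube mouth at (507,184). The arm stopped at its joint-6 limit, so a full tilt normal to the tray isn't reachable here. A vertical tool closing along the tray's y still grips the cylinder sides. I can then tilt the tool back 32° at the tube so the ring lies level.

```bash
python3 - <<'E'
from h import *
import pickle
np.set_printoptions(precision=1,suppress=True)
ps,pc,pw=camera_params("side"),camera_params("scene"),pickle.load(open("w1.pkl","rb"))
p,r=pose(); 
o,_=ray(pw,(0,0),True);print('cam in tool',r.inv().apply(o-p))
S=lambda u,v:(u/4+225-.4,v/4+160-.4)
g=cv2.cvtColor(np.load("w1.npy"),cv2.COLOR_RGB2GRAY)
for k,w,s in(('A',(149,197),(238,460)),('thick',(210,197),(355,365)),('B',(302,189),(458,280)),('tube',(507,184),(668,78))):
    # hole/ring outline: bright blob
    x,e=tri(*ray(pw,w,True),*ray(ps,S(*s)));print(k,x,round(e,1))
    if k!='tube':
        n=R.from_euler('z',YAW).apply([-.530,0,.848]);h=20 if k=='thick' else 11
        t=plane(*ray(pw,w,True),np.array([558.8,142.9,50.5])+h*n,n)
        print('  plane',t,'local',R.from_euler('z',-YAW).apply(t-[558.8,142.9,0]))
    else: print('  plane',plane(*ray(pw,w,True),[0,0,70],[0,0,1]))
print('damper',plane(*ray(pc,(321,322)),[0,0,0],[0,0,1]),plane(*ray(ps,(370,160)),[0,0,0],[0,0,1]))
print('tray corners wrist');[print(plane(*ray(pw,c,True),[0,0,z],[0,0,1])) for c,z in(((358,211),25),((359,96),82),((119,217),25),((90,126),82))]
E
```

```text
cam in tool [  82.8    2.4 -142.8]
A [516.8 218.   41. ] 0.3
  plane [517.1 215.3  45.3] local [-29.1  78.3  45.3]
thick [524.7 141.9  48.7] 2.7
  plane [525.8 140.9  53.5] local [-32.9   3.5  53.5]
B [543.7  55.6  42.5] 1.8
  plane [544.2  56.   45.4] local [-28.8 -83.3  45.4]
tube [ 572.3 -136.2   69.3] 0.9
  plane [ 572.4 -135.3   70. ]
damper [ 744.9 -245.9    0. ] [ 744.5 -251.1    0. ]
tray corners wrist
[531.    0.5  25. ]
[626.   15.5  82. ]
[487.8 270.   25. ]
[582.  287.2  82. ]
```

```bash
python3 - <<'E'
from h import *
go([523.4,141.8,130],down(YAW),8)
E
```

```text
8 rows [4.0, -12.8, 5.7] [-0.0035, -0.0458, -0.0054] |t| 14.6 deg 2.65
```

Request:
play_rows(motion=[[64, [4.0, -12.8, 5.7], [-0.0035, -0.0458, -0.0054]], [64, [4.0, -12.8, 5.7], [-0.0035, -0.0458, -0.0054]], [64, [4.0, -12.8, 5.7], [-0.0035, -0.0458, -0.0054]], [64, [4.0, -12.8, 5.7], [-0.0035, -0.0458, -0.0054]], [64, [4.0, -12.8, 5.7], [-0.0035, -0.0458, -0.0054]], [64, [4.0, -12.8, 5.7], [-0.0035, -0.0458, -0.0054]], [64, [4.0, -12.8, 5.7], [-0.0035, -0.0458, -0.0054]], [64, [4.0, -12.8, 5.7], [-0.0035, -0.0458, -0.0054]]])

```text
t: 3.48
tcp_pos: [523.8, 133.1, 131.4]
tcp_rot: [-0.001, 0.997, 0.082, 0.009]
ft_force: [-0.5, -0.2, 0.3]
opening: 63.9
gripper_force: 0.0
```

```bash
python3 - <<'E'
from h import *
print(pose()[0],get_state()['joints'])
go([523.4,141.8,130],down(YAW),8)
E
```

```text
[523.84276125 133.14655638 131.36289655] [-0.86661977  0.62980998  0.76267127  2.13658883 -0.74809507  0.63969873
 -0.98454016]
8 rows [0.1, -1.1, 0.2] [0.0, -0.0024, -0.0004] |t| 1.1 deg 0.14
```

```bash
python3 - <<'E'
from h import *
go([523.4,141.8,75],down(YAW),8)
E
```

```text
8 rows [0.0, -1.1, 7.0] [0.0, -0.0024, -0.0004] |t| 7.1 deg 0.14
```

Request:
play_rows(motion=[[64, [0, -1.1, 7.0], [0, -0.0024, -0.0004]], [64, [0, -1.1, 7.0], [0, -0.0024, -0.0004]], [64, [0, -1.1, 7.0], [0, -0.0024, -0.0004]], [64, [0, -1.1, 7.0], [0, -0.0024, -0.0004]], [64, [0, -1.1, 7.0], [0, -0.0024, -0.0004]], [64, [0, -1.1, 7.0], [0, -0.0024, -0.0004]], [64, [0, -1.1, 7.0], [0, -0.0024, -0.0004]], [64, [0, -1.1, 7.0], [0, -0.0024, -0.0004]]])

```text
t: 4.15
tcp_pos: [523.2, 141.8, 75.2]
tcp_rot: [-0.002, 0.997, 0.083, 0.002]
ft_force: [0.3, 1.1, 0.1]
opening: 64.3
gripper_force: 0.0
```

```bash
python3 - <<'E'
from h import *
np.set_printoptions(precision=1,suppress=True)
p,r=pose();print(p,r.as_matrix()[:,2].round(3))
pw=camera_params("wrist");a=grab_frame("wrist")
f=200/np.tan(np.radians(pw['vfov']/2))
def proj(X):
    E=np.array(pw['extrinsics']);c=E[:3,:3]@X+E[:3,3];t=np.arctan2(np.hypot(c[0],c[1]),c[2]);d=c[:2]/np.hypot(c[0],c[1]);return d*f*t+[pw['cx'],pw['cy']]
T=np.array([524.5,142,50.]);print('ring top',proj(T),'tcp',proj(p))
c=cv2.resize(a[100:400,120:520],None,fx=2,fy=2)
for X,col in((T,(0,0,255)),(np.array([523.4,141.8,38]),(255,0,0))):
    q=((proj(X)-[120,100])*2).astype(int);c=np.ascontiguousarray(c);cv2.drawMarker(c,tuple(map(int,q)),col[::-1],0,14,2)
cv2.imwrite("pics/w2.png",c[:,:,::-1])
go([523.4,141.8,38],down(YAW),8)
E
```

```text
[523.2 141.8  75.2] [ 0.  0. -1.]
ring top [318.2 239.1] tcp [318.  261.8]
8 rows [0.1, 0.1, 4.5] [-0.0004, -0.0002, -0.0] |t| 4.5 deg 0.02
```

View pics/w2.png

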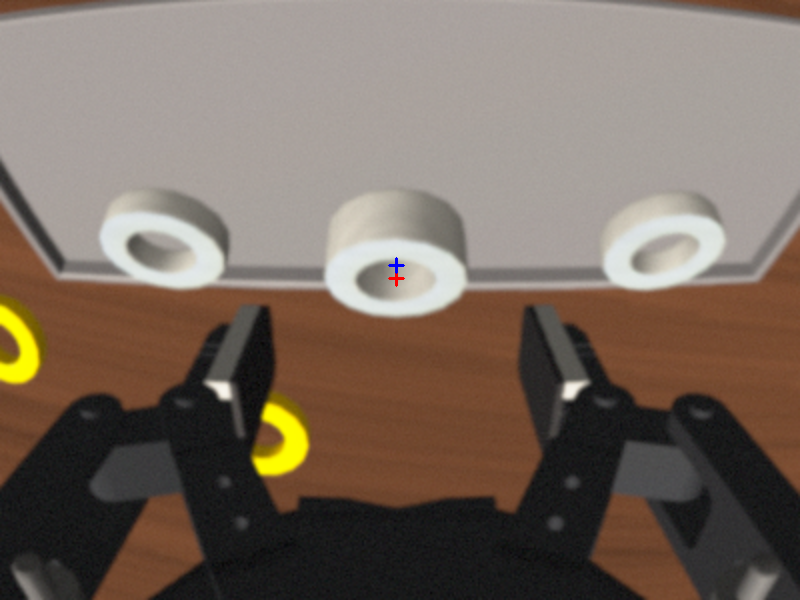

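The wrist crop shows the predicted top centre, at (395,278), right on the thick ring's hole. The fingers straddle it evenly. Next I descend and grip.

Request:
play_rows(motion=[[64, [0.1, 0, 4.6], [0, 0, 0]], [64, [0, 0, 4.6], [0, 0, 0]], [64, [0, 0, 4.6], [0, 0, 0]], [64, [0, 0, 4.6], [0, 0, 0]], [64, [0, 0, 4.6], [0, 0, 0]], [64, [0, 0, 4.6], [0, 0, 0]], [64, [0, 0, 4.6], [0, 0, 0]], [64, [0, 0, 4.6], [0, 0, 0]]])

```text
t: 4.87
tcp_pos: [523.6, 142.2, 38.5]
tcp_rot: [-0.002, 0.997, 0.083, 0.002]
ft_force: [0.4, -0.1, -0.1]
opening: 63.9
gripper_force: 0.0
```

Request:
play_rows(motion=[[52, [0, 0, 0], [0, 0, 0]], [48, [0, 0, 0], [0, 0, 0]], [45, [0, 0, 0], [0, 0, 0]], [42, [0, 0, 0], [0, 0, 0]], [38, [0, 0, 0], [0, 0, 0]], [38, [0, 0, 0], [0, 0, 0]], [38, [0, 0, 0], [0, 0, 0]], [38, [0, 0, 0], [0, 0, 0]]], force=40)

```text
t: 5.53
tcp_pos: [523.7, 142.1, 39.3]
tcp_rot: [-0.002, 0.997, 0.083, 0.002]
ft_force: [-1.3, -0.2, 5.1]
opening: 42.0
gripper_force: 40.5
```

Request:
play_rows(motion=[[38, [0, 0, -3], [0, 0, 0]], [38, [0, 0, -5], [0, 0, 0]], [38, [0, 0, -7], [0, 0, 0]], [38, [0, 0, -10], [0, 0, 0]], [38, [0, 0, -10], [0, 0, 0]], [38, [0, 0, -10], [0, 0, 0]], [38, [0, 0, -10], [0, 0, 0]], [38, [0, 0, 0], [0, 0, 0]]])

```text
t: 6.2
tcp_pos: [524.7, 142.1, 96.2]
tcp_rot: [-0.002, 0.997, 0.083, 0.003]
ft_force: [1.6, -1.2, -1.2]
opening: 42.0
gripper_force: 41.0
```

```bash
python3 - <<'E'
from h import *
p,r=pose();print(p)
a=grab_frame("wrist");b=grab_frame("side")
c=np.zeros((600,800,3),np.uint8)
c[:300,:]=cv2.resize(a[180:330,120:520],None,fx=2,fy=2)
c[300:,:]=cv2.resize(b[150:300,150:550],None,fx=2,fy=2)
cv2.imwrite("pics/w3.png",c[:,:,::-1])
E
```

```text
[524.71431899 142.10322121  96.19071634]
```

View pics/w3.png

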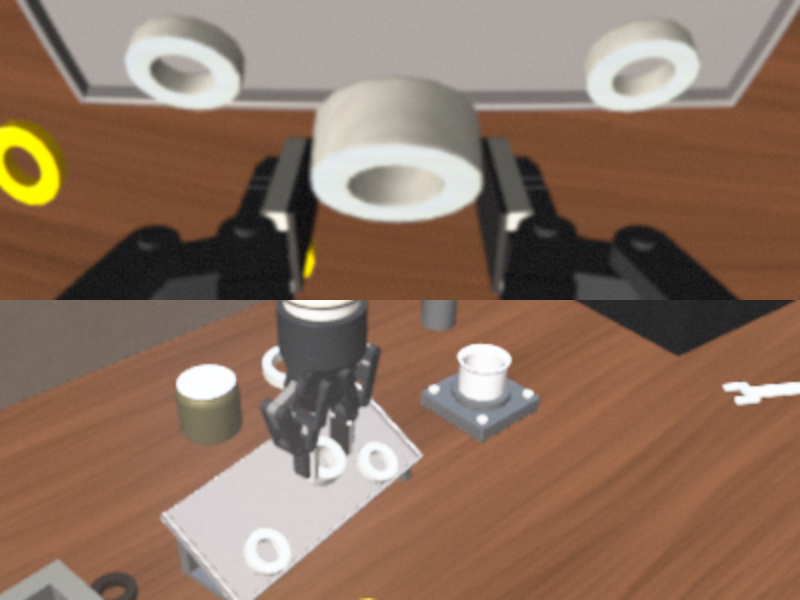

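The ring is held centrally. The face ellipse ratio is about 0.47 at wrist px (318,272), which matches the ring keeping its 32° tilt. Next I check the ring's offset in the tool and plan the carry.

```bash
cat >> h.py <<'E'
NT=np.array([-.530,0,-.848])
def drop(yaw): # tool attitude in which the held ring is level
    return R.from_euler('z',yaw)*R.from_matrix(np.array([[.848,0,-.530],[0,-1,0],[-.530,0,-.848]]))
TUBE=np.array([572.5,-136.2,70.])
E
python3 - <<'E'
from h import *
np.set_printoptions(precision=2,suppress=True)
p,r=pose();pw=camera_params("wrist")
print(drop(0).apply(NT))
o,d=ray(pw,(318,272.5),True);o=r.inv().apply(o-p);d=r.inv().apply(d)
for z in(-9,-10.7,-12):print(o+d*(z-o[2])/d[2])
b=np.array([11.4,0,6.3])
D=drop(-.2)
s=go([545,60,190],down(.05)*R.from_rotvec([0,-.2,0]),8)
s=go(TUBE+[0,0,25]-D.apply(b),D,16,s)
E
```

```text
[0. 0. 1.]
[-1.05 -0.02 -9.  ]
[  0.02  -0.02 -10.7 ]
[  0.83  -0.02 -12.  ]
8 rows [0.4, 10.5, -12.1] [0.001, -0.0255, 0.0146] |t| 16.0 deg 1.69
16 rows [3.9, 12.2, 4.0] [0.0058, -0.0223, 0.0146] |t| 13.4 deg 1.56
```

Request:
play_rows(motion=[[38, [0.4, 10.5, -12.1], [0.001, -0.0255, 0.0146]], [38, [0.4, 10.5, -12.1], [0.001, -0.0255, 0.0146]], [38, [0.4, 10.5, -12.1], [0.001, -0.0255, 0.0146]], [38, [0.4, 10.5, -12.1], [0.001, -0.0255, 0.0146]], [38, [0.4, 10.5, -12.1], [0.001, -0.0255, 0.0146]], [38, [0.4, 10.5, -12.1], [0.001, -0.0255, 0.0146]], [38, [0.4, 10.5, -12.1], [0.001, -0.0255, 0.0146]], [38, [0.4, 10.5, -12.1], [0.001, -0.0255, 0.0146]]])

```text
t: 6.97
tcp_pos: [544.1, 59.0, 189.6]
tcp_rot: [0.003, 0.995, 0.024, -0.101]
ft_force: [-0.1, -0.1, -1.7]
opening: 42.3
gripper_force: 41.0
```

Request:
play_rows(motion=[[38, [3.9, 12.2, 4.0], [0.0058, -0.0223, 0.0146]], [38, [3.9, 12.2, 4.0], [0.0058, -0.0223, 0.0146]], [38, [3.9, 12.2, 4.0], [0.0058, -0.0223, 0.0146]], [38, [3.9, 12.2, 4.0], [0.0058, -0.0223, 0.0146]], [38, [3.9, 12.2, 4.0], [0.0058, -0.0223, 0.0146]], [38, [3.9, 12.2, 4.0], [0.0058, -0.0223, 0.0146]], [38, [3.9, 12.2, 4.0], [0.0058, -0.0223, 0.0146]], [38, [3.9, 12.2, 4.0], [0.0058, -0.0223, 0.0146]]])

```text
t: 7.63
tcp_pos: [565.1, -38.3, 148.6]
tcp_rot: [-0.013, 0.981, -0.036, -0.189]
ft_force: [0.0, -0.3, -1.1]
opening: 42.6
gripper_force: 41.0
```

```bash
python3 - <<'E'
from h import *
print(pose()[0],get_state()['joints'].round(2))
b=np.array([11.2,0,6.3]);D=drop(-.2)
go(TUBE+[0,0,22]-D.apply(b),D,8)
E
```

```text
[565.05923924 -38.25286518 148.60337407] [-0.51  0.83  0.85  1.81 -0.56  1.21 -1.05]
8 rows [4.0, 12.0, 4.2] [0.0058, -0.022, 0.0144] |t| 13.4 deg 1.54
```

Request:
play_rows(motion=[[38, [4.0, 12.0, 4.2], [0.0058, -0.022, 0.0144]], [38, [4.0, 12.0, 4.2], [0.0058, -0.022, 0.0144]], [38, [4.0, 12.0, 4.2], [0.0058, -0.022, 0.0144]], [38, [4.0, 12.0, 4.2], [0.0058, -0.022, 0.0144]], [38, [4.0, 12.0, 4.2], [0.0058, -0.022, 0.0144]], [38, [4.0, 12.0, 4.2], [0.0058, -0.022, 0.0144]], [38, [4.0, 12.0, 4.2], [0.0058, -0.022, 0.0144]], [38, [4.0, 12.0, 4.2], [0.0058, -0.022, 0.0144]]])

```text
t: 8.3
tcp_pos: [566.4, -134.9, 103.7]
tcp_rot: [-0.028, 0.956, -0.096, -0.274]
ft_force: [-0.3, 0.5, -1.2]
opening: 42.3
gripper_force: 41.1
```

```bash
python3 - <<'E'
from h import *
print(pose()[0])
b=np.array([11.2,0,6.3]);D=drop(-.2)
s=go(TUBE+[0,0,10]-D.apply(b),D,8)
go(TUBE+[0,0,-4]-D.apply(b),D,8)
a=grab_frame("side");b=grab_frame("scene");w=grab_frame("wrist")
c=np.zeros((600,800,3),np.uint8)
c[:300,:400]=cv2.resize(a[120:220,325:458],(400,300))
c[:300,400:]=cv2.resize(b[175:275,210:343],(400,300))
c[300:,:400]=cv2.resize(w[170:370,185:452],(400,300))
cv2.imwrite("pics/d1.png",c[:,:,::-1])
E
```

```text
[ 566.43873799 -134.91487299  103.6891492 ]
8 rows [0.8, 0.0, 1.3] [-0.0, 0.0, 0.0] |t| 1.6 deg 0.0
8 rows [1.8, 0.0, 2.8] [-0.0, 0.0, 0.0] |t| 3.3 deg 0.0
```

View pics/d1.png

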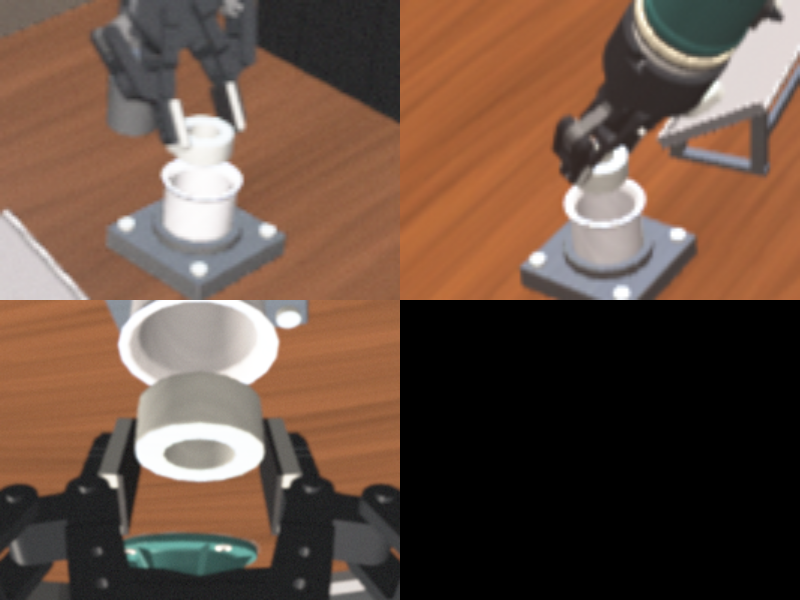

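The thick ring hangs level over the tube mouth in all three views. I'll check its centring by projecting the assumed circles.

```bash
cat >> h.py <<'E'
def proj(p,X,fish=False):
    f=200/np.tan(np.radians(p['vfov']/2));E=np.array(p['extrinsics']);c=(np.atleast_2d(X)@E[:3,:3].T)+E[:3,3]
    rr=np.hypot(c[:,0],c[:,1]);k=np.arctan2(rr,c[:,2])/rr if fish else 1/c[:,2]
    return c[:,:2]*k[:,None]*f+[p['cx'],p['cy']]
def circ(c,r): a=np.linspace(0,2*np.pi,181);return np.array(c)+np.c_[r*np.cos(a),r*np.sin(a),0*a]
E
python3 - <<'E'
from h import *
p,r=pose();print(p)
ext=lambda q:np.round([q[:,0].min(),q[:,0].max(),q[:,1].min(),q[:,1].max()],1)
top=p+r.apply([.2,0,-10.7])
for n,sc,ox,oy in(('side',3,325,120),('scene',3,210,175),('wrist',1.5,185,170)):
    c=camera_params(n);F=n=='wrist'
    for nm,X in(('rim',circ(TUBE,30.5)),('ringtop',circ(top,22))):
        q=(proj(c,X,F)-[ox,oy]+.4)*sc;e=ext(q);print(n,nm,'crop xmin xmax ymin ymax',e+np.array([0,0,300,300])*(n=='wrist'),'+400' if n=='scene' else '')
E
```

```text
[ 565.8767435  -135.7133352   103.92129679]
side rim crop xmin xmax ymin ymax [160.2 240.7 156.7 200. ] 
side ringtop crop xmin xmax ymin ymax [176.9 236.5 114.6 144.9] 
scene rim crop xmin xmax ymin ymax [163.7 244.  173.2 223. ] +400
scene ringtop crop xmin xmax ymin ymax [168.9 228.3 134.9 169.9] +400
wrist rim crop xmin xmax ymin ymax [118.1 277.3 294.5 395.4] 
wrist ringtop crop xmin xmax ymin ymax [133.4 266.2 421.1 479.6]
```

Request:
play_rows(motion=[[38, [1.8, 0, 2.8], [0, 0, 0]], [38, [1.8, 0, 2.8], [0, 0, 0]], [38, [1.8, 0, 2.8], [0, 0, 0]], [38, [1.8, 0, 2.8], [0, 0, 0]], [38, [1.8, 0, 2.8], [0, 0, 0]], [38, [1.8, 0, 2.8], [0, 0, 0]], [38, [1.8, 0, 2.8], [0, 0, 0]], [38, [1.8, 0, 2.8], [0, 0, 0]]])

```text
t: 9.12
tcp_pos: [566.9, -134.4, 77.9]
tcp_rot: [-0.027, 0.957, -0.095, -0.274]
ft_force: [-0.3, -1.1, 0.0]
opening: 41.9
gripper_force: 41.3
```

```bash
python3 - <<'E'
from h import *
b=np.array([11.2,0,6.3]);p,r=pose();print(p,p+r.apply(b)-TUBE, r.apply(NT).round(3),get_state()['ft_force'])
E
```

```text
[ 566.91369692 -134.44213133   77.85594939] [ 0.46871161  0.53723646 -3.41245129] [-0.002  0.     1.   ] [-0.34504102 -1.12745067  0.0483273 ]
```

Request:
play_rows(motion=[[38, [0.4, 0, 0.6], [0, 0, 0]], [38, [0, 0, 0], [0, 0, 0]], [46, [0, 0, 0], [0, 0, 0]], [50, [0, 0, 0], [0, 0, 0]], [56, [0, 0, 0], [0, 0, 0]], [62, [0, 0, 0], [0, 0, 0]], [64, [0, 0, 0], [0, 0, 0]], [64, [0, 0, 0], [0, 0, 0]]])

```text
t: 9.78
tcp_pos: [566.9, -134.4, 77.5]
tcp_rot: [-0.027, 0.957, -0.095, -0.274]
ft_force: [-0.3, -0.7, 0.4]
opening: 63.6
gripper_force: 0.0
```

Request:
play_rows(motion=[[64, [-2, 0, -4], [0, 0, 0]], [64, [-4, 0, -8], [0, 0, 0]], [64, [-6, 0, -12], [0, 0, 0]], [64, [-6, 0, -12], [0, 0, 0]], [64, [-6, 0, -12], [0, 0, 0]], [64, [-6, 0, -12], [0, 0, 0]], [64, [-6, 0, -12], [0, 0, 0]], [64, [0, 0, 0], [0, 0, 0]]])

```text
t: 10.45
tcp_pos: [575.9, -137.2, 161.1]
tcp_rot: [-0.027, 0.957, -0.096, -0.271]
ft_force: [-0.0, -0.4, 0.1]
opening: 64.1
gripper_force: 0.0
```

```bash
python3 - <<'E'
from h import *
p,r=pose();print(p)
pw=camera_params("wrist");w=grab_frame("wrist");b=grab_frame("scene");a=grab_frame("side")
q=proj(pw,np.array([TUBE,TUBE-[0,0,30]]),True);print(q)
u,v=map(int,q[0]);u=np.clip(u,80,560);v=np.clip(v,60,340)
c=np.zeros((600,800,3),np.uint8)
c[:300,:400]=cv2.resize(a[120:220,325:458],(400,300))
c[:300,400:]=cv2.resize(b[175:275,210:343],(400,300))
c[300:,:400]=cv2.resize(w[v-60:v+60,u-80:u+80],(400,300))
cv2.imwrite("pics/d2.png",c[:,:,::-1]);print(u,v)
E
```

```text
[ 575.9157547  -137.24486691  161.1417709 ]
[[317.4217865  151.57193458]
 [317.4849725  126.88398527]]
317 151
```

View pics/d2.png

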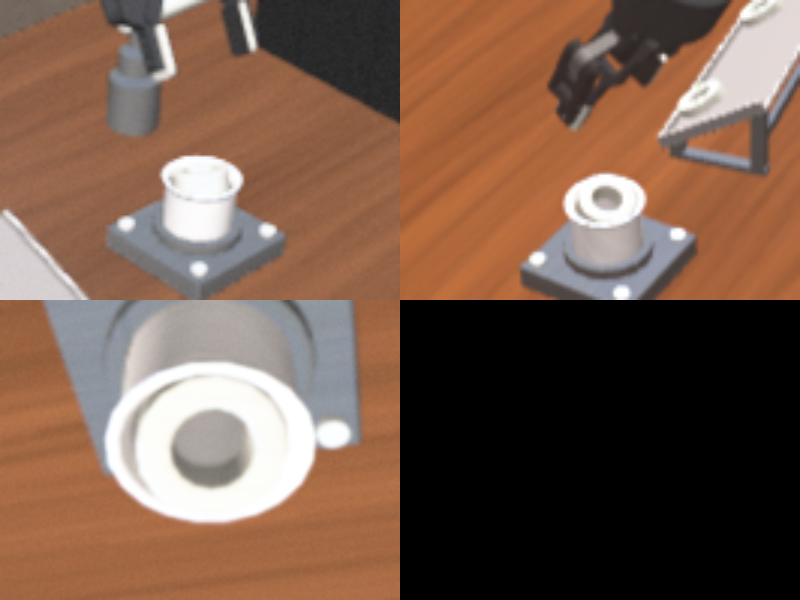

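The thick ring has entered the tube but hangs tilted near the mouth. Its side towards the base is high: wrist crop hole (210,447), almost round and facing the camera. I'll close the fingers, point the tool straight down and press gently on the high side.

```bash
python3 - <<'E'
from h import *
rad=np.array([np.cos(-.2),np.sin(-.2),0])
s=go(TUBE-6*rad+[0,0,40],down(-.2),8)
go(TUBE-6*rad+[0,0,8],down(-.2),8,s)
E
```

```text
8 rows [0.9, 0.1, 6.0] [-0.0, 0.0696, 0.0002] |t| 6.1 deg 3.99
8 rows [0.0, -0.0, 4.0] [0.0, 0.0, 0.0] |t| 4.0 deg 0.0
```

Request:
play_rows(motion=[[0, [0.9, 0.1, 6.0], [0, 0.0696, 0]], [0, [0.9, 0.1, 6.0], [0, 0.0696, 0]], [0, [0.9, 0.1, 6.0], [0, 0.0696, 0]], [0, [0.9, 0.1, 6.0], [0, 0.0696, 0]], [0, [0.9, 0.1, 6.0], [0, 0.0696, 0]], [0, [0.9, 0.1, 6.0], [0, 0.0696, 0]], [0, [0.9, 0.1, 6.0], [0, 0.0696, 0]], [0, [0.9, 0.1, 6.0], [0, 0.0696, 0]]], force=40)

```text
t: 11.27
tcp_pos: [565.6, -134.8, 109.4]
tcp_rot: [0.001, 0.995, -0.099, 0.0]
ft_force: [-0.6, -0.2, 0.3]
opening: -0.2
gripper_force: 0.0
```

Request:
play_rows(motion=[[0, [0, 0, 4], [0, 0, 0]], [0, [0, 0, 4], [0, 0, 0]], [0, [0, 0, 4], [0, 0, 0]], [0, [0, 0, 4], [0, 0, 0]], [0, [0, 0, 4], [0, 0, 0]], [0, [0, 0, 4], [0, 0, 0]], [0, [0, 0, 4], [0, 0, 0]], [0, [0, 0, 4], [0, 0, 0]]])

```text
t: 11.93
tcp_pos: [566.7, -135.4, 77.8]
tcp_rot: [0.0, 0.995, -0.099, -0.0]
ft_force: [0.3, -0.1, 0.5]
opening: 0.2
gripper_force: 0.0
```

```bash
python3 - <<'E'
from h import *
p,r=pose();print(p,r.as_matrix().round(2).tolist(),get_state()['opening'])
rad=np.array([np.cos(-.2),np.sin(-.2),0])
go(TUBE-6*rad+[0,0,-8],down(-.2),8)
E
```

```text
[ 566.65190432 -135.36145528   77.75559783] [[0.98, -0.2, -0.0], [-0.2, -0.98, -0.0], [-0.0, 0.0, -1.0]] 0.18167580782868858
8 rows [-0.0, -0.0, 2.0] [0.0, 0.0, 0.0002] |t| 2.0 deg 0.01
```

Request:
play_rows(motion=[[0, [0, 0, 2], [0, 0, 0]], [0, [0, 0, 2], [0, 0, 0]], [0, [0, 0, 2], [0, 0, 0]], [0, [0, 0, 2], [0, 0, 0]], [0, [0, 0, 1], [0, 0, 0]], [0, [0, 0, 1], [0, 0, 0]], [0, [0, 0, 1], [0, 0, 0]], [0, [0, 0, 0], [0, 0, 0]]])

```text
t: 12.6
tcp_pos: [566.3, -135.2, 67.2]
tcp_rot: [-0.0, 0.995, -0.099, -0.0]
ft_force: [-0.1, 0.6, -0.0]
opening: -0.0
gripper_force: 0.0
```

Request:
play_rows(motion=[[0, [0, 0, 1.5], [0, 0, 0]], [0, [0, 0, 1.5], [0, 0, 0]], [0, [0, 0, 1.5], [0, 0, 0]], [0, [0, 0, 1], [0, 0, 0]], [0, [0, 0, 1], [0, 0, 0]], [0, [0, 0, 1], [0, 0, 0]], [0, [0, 0, 0], [0, 0, 0]], [0, [0, 0, 0], [0, 0, 0]]])

```text
t: 13.27
tcp_pos: [566.4, -135.3, 59.7]
tcp_rot: [0.0, 0.995, -0.099, -0.0]
ft_force: [0.6, 0.3, -0.4]
opening: -0.2
gripper_force: 0.0
```

Request:
play_rows(motion=[[0, [0, 0, 1.5], [0, 0, 0]], [0, [0, 0, 1.5], [0, 0, 0]], [0, [0, 0, 1.5], [0, 0, 0]], [0, [0, 0, 1], [0, 0, 0]], [0, [0, 0, 1], [0, 0, 0]], [0, [0, 0, 1], [0, 0, 0]], [0, [0, 0, 0], [0, 0, 0]], [0, [0, 0, 0], [0, 0, 0]]])

```text
t: 13.93
tcp_pos: [566.4, -135.3, 52.2]
tcp_rot: [0.0, 0.995, -0.099, -0.0]
ft_force: [1.1, -0.4, -0.3]
opening: 0.2
gripper_force: 0.0
```

Request:
play_rows(motion=[[0, [0, 0, 1.5], [0, 0, 0]], [0, [0, 0, 1.5], [0, 0, 0]], [0, [0, 0, 1], [0, 0, 0]], [0, [0, 0, 1], [0, 0, 0]], [0, [0, 0, 1], [0, 0, 0]], [0, [0, 0, 1], [0, 0, 0]], [0, [0, 0, 0], [0, 0, 0]], [0, [0, 0, 0], [0, 0, 0]]])

```text
t: 14.6
tcp_pos: [566.4, -135.2, 45.2]
tcp_rot: [0.0, 0.995, -0.099, -0.0]
ft_force: [-0.6, -0.1, 0.3]
opening: -0.0
gripper_force: 0.0
```

Request:
play_rows(motion=[[0, [0, 0, 1], [0, 0, 0]], [0, [0, 0, 1], [0, 0, 0]], [0, [0, 0, 1], [0, 0, 0]], [0, [0, 0, 1], [0, 0, 0]], [0, [0, 0, 0.5], [0, 0, 0]], [0, [0, 0, 0.5], [0, 0, 0]], [0, [0, 0, 0], [0, 0, 0]], [0, [0, 0, 0], [0, 0, 0]]])

```text
t: 15.27
tcp_pos: [566.4, -135.3, 40.3]
tcp_rot: [0.0, 0.995, -0.099, -0.0]
ft_force: [-0.5, -0.3, -0.5]
opening: -0.1
gripper_force: 0.0
```

Request:
play_rows(motion=[[0, [0, 0, 0.5], [0, 0, 0]], [0, [0, 0, 0.5], [0, 0, 0]], [0, [0, 0, 0.5], [0, 0, 0]], [0, [0, 0, 0.5], [0, 0, 0]], [0, [0, 0, 0.5], [0, 0, 0]], [0, [0, 0, 0.5], [0, 0, 0]], [0, [0, 0, 0], [0, 0, 0]], [0, [0, 0, 0], [0, 0, 0]]])

```text
t: 15.93
tcp_pos: [566.8, -135.6, 39.9]
tcp_rot: [-0.001, 0.995, -0.1, 0.001]
ft_force: [-3.0, 2.1, 19.4]
opening: -0.3
gripper_force: 9.8
```

Contact came at z = 39.9 mm, exactly where the top of a seated thick ring should be (20 + 20 mm). It is home, so next is thin ring B, the one nearer the tube.

Request:
play_rows(motion=[[0, [0, 0, -6], [0, 0, 0]], [0, [0, 0, -12], [0, 0, 0]], [0, [0, 0, -14], [0, 0, 0]], [0, [0, 0, -14], [0, 0, 0]], [0, [0, 0, -14], [0, 0, 0]], [0, [0, 0, -14], [0, 0, 0]], [0, [0, 0, -14], [0, 0, 0]], [0, [0, 0, -14], [0, 0, 0]]])

```text
t: 16.6
tcp_pos: [566.5, -135.2, 140.9]
tcp_rot: [0.0, 0.995, -0.099, 0.0]
ft_force: [0.6, 0.8, 0.4]
opening: 0.2
gripper_force: 0.0
```

```bash
python3 - <<'E'
from h import *
s=go([538.2,55,90],down(YAW),8)
go([538.2,55,35.2],down(YAW),8,s)
E
```

```text
8 rows [-4.5, -23.7, 6.4] [0.0, -0.0, -0.0457] |t| 25.0 deg 2.62
8 rows [0.0, -0.0, 6.8] [0.0, 0.0, 0.0] |t| 6.8 deg 0.0
```

Request:
play_rows(motion=[[20, [-4.5, -23.7, 6.4], [0, 0, -0.0457]], [64, [-4.5, -23.7, 6.4], [0, 0, -0.0457]], [64, [-4.5, -23.7, 6.4], [0, 0, -0.0457]], [64, [-4.5, -23.7, 6.4], [0, 0, -0.0457]], [64, [-4.5, -23.7, 6.4], [0, 0, -0.0457]], [64, [-4.5, -23.7, 6.4], [0, 0, -0.0457]], [64, [-4.5, -23.7, 6.4], [0, 0, -0.0457]], [64, [-4.5, -23.7, 6.4], [0, 0, -0.0457]]])

```text
t: 17.27
tcp_pos: [538.3, 55.9, 88.7]
tcp_rot: [-0.0, 0.996, 0.085, 0.0]
ft_force: [0.8, 0.5, -0.1]
opening: 64.3
gripper_force: 0.0
```

```bash
cat >> h.py <<'E'
def facecheck(top,n,w,c):
    "predicted outline of a ring face against the bright face found there"
    x=np.cross(n,[0,1,0]);x/=np.linalg.norm(x);y=np.cross(n,x);a=np.linspace(0,2*np.pi,90)
    q=proj(c,top+22*(np.cos(a)[:,None]*x+np.sin(a)[:,None]*y),True)
    g=w.min(2);m=np.zeros_like(g);cv2.fillPoly(m,[q.astype(int)],1);m=cv2.dilate(m,np.ones((15,15)))
    b=((g>225)&(m>0)).astype(np.uint8);b=cv2.morphologyEx(b,cv2.MORPH_OPEN,np.ones((2,2)))
    ys,xs=np.nonzero(b);e=lambda x,y:np.round([x.min(),x.max(),y.min(),y.max()],1)
    print('pred',e(*q.T)); 
    if len(xs): print('seen',e(xs,ys),len(xs))
E
python3 - <<'E'
from h import *
c=camera_params("wrist");w=grab_frame("wrist");p,r=pose();print(p)
n=R.from_euler('z',YAW).apply([-.530,0,.848])
facecheck(np.array([543.3,55.8,43]),n,w,c);np.save("w5.npy",w)
go([538.2,55,35.2],down(YAW),8)
E
```

```text
[535.02810892  62.24867753  86.78983683]
pred [286.1 353.  199.2 238.4]
seen [287 346 204 239] 1013
8 rows [0.3, 1.0, 6.4] [-0.0008, 0.0006, 0.0013] |t| 6.5 deg 0.1
```

Request:
play_rows(motion=[[64, [0, 0, 0], [0, 0, 0]], [64, [0, 0, 3], [0, 0, 0]], [64, [0, 0, 4], [0, 0, 0]], [64, [0, 0, 5], [0, 0, 0]], [64, [0, 0, 5], [0, 0, 0]], [64, [0, 0, 5], [0, 0, 0]], [64, [0, 0, 3], [0, 0, 0]], [64, [0, 0, 0], [0, 0, 0]]])

```text
t: 17.98
tcp_pos: [537.5, 54.1, 62.3]
tcp_rot: [0.0, 0.997, 0.083, -0.001]
ft_force: [0.1, 0.3, 0.5]
opening: 64.1
gripper_force: 0.0
```

```bash
python3 - <<'E'
from h import *
p,r=pose();print(p)
c=camera_params("wrist");w=grab_frame("wrist");print(pose()[0])
n=R.from_euler('z',YAW).apply([-.530,0,.848])
facecheck(np.array([543.3,55.8,43]),n,w,c)
go([538.2,55,35.2],down(YAW),8)
E
```

```text
[537.52283663  54.1373075   62.26776087]
[537.71769526  54.28438988  62.61327663]
pred [278.8 355.2 213.3 254.7]
seen [284 354 218 255] 1337
8 rows [0.1, -0.1, 3.4] [-0.0, 0.0001, -0.0001] |t| 3.4 deg 0.01
```

Request:
play_rows(motion=[[64, [0.5, -0.5, 4], [0, 0, 0]], [64, [0, 0, 4], [0, 0, 0]], [64, [0, 0, 4], [0, 0, 0]], [64, [0, 0, 4], [0, 0, 0]], [64, [0, 0, 4], [0, 0, 0]], [64, [0, 0, 4], [0, 0, 0]], [64, [0, 0, 3.4], [0, 0, 0]], [64, [0, 0, 0], [0, 0, 0]]])

```text
t: 18.7
tcp_pos: [538.0, 55.2, 35.0]
tcp_rot: [-0.0, 0.997, 0.083, -0.001]
ft_force: [-0.0, 0.0, -0.4]
opening: 64.1
gripper_force: 0.0
```

Request:
play_rows(motion=[[52, [0, 0, 0], [0, 0, 0]], [48, [0, 0, 0], [0, 0, 0]], [45, [0, 0, 0], [0, 0, 0]], [42, [0, 0, 0], [0, 0, 0]], [38, [0, 0, 0], [0, 0, 0]], [38, [0, 0, 0], [0, 0, 0]], [38, [0, 0, 0], [0, 0, 0]], [38, [0, 0, 0], [0, 0, 0]]], force=35)

```text
t: 19.37
tcp_pos: [538.6, 54.9, 36.2]
tcp_rot: [-0.0, 0.997, 0.083, 0.0]
ft_force: [-0.6, -0.3, 5.4]
opening: 41.8
gripper_force: 35.0
```

Request:
play_rows(motion=[[38, [0, 0, -2], [0, 0, 0]], [38, [0, 0, -5], [0, 0, 0]], [38, [0, 0, -8], [0, 0, 0]], [38, [0, 0, -10], [0, 0, 0]], [38, [0, 0, -10], [0, 0, 0]], [38, [0, 0, -8], [0, 0, 0]], [38, [0, 0, -4], [0, 0, 0]], [38, [0, 0, 0], [0, 0, 0]]])

```text
t: 20.03
tcp_pos: [539.2, 55.3, 84.0]
tcp_rot: [-0.0, 0.997, 0.083, 0.001]
ft_force: [0.5, -0.0, -1.6]
opening: 41.9
gripper_force: 35.5
```

```bash
python3 - <<'E'
from h import *
c=camera_params("wrist");p,r=pose();print(p);w=grab_frame("wrist")
b=np.array([10.6,0,2.5]);facecheck(p+r.apply(b+11*NT),r.apply(NT),w,c)
D=drop(-.2)
s=go([550,0,150],down(0)*R.from_rotvec([0,-.25,0]),8)
s=go(TUBE+[0,0,22]-D.apply(b),D,8,s)
E
```

```text
[539.16362303  55.26522621  84.0070042 ]
pred [274.2 362.  237.  278.8]
seen [278 358 241 280] 1583
8 rows [-0.2, 7.0, -8.4] [0.0026, -0.0313, 0.0208] |t| 10.9 deg 2.16
8 rows [5.4, 16.7, 4.5] [0.0099, -0.0384, 0.0231] |t| 18.1 deg 2.63
```

Held as predicted, so I carry it across.

Request:
play_rows(motion=[[38, [-0.2, 7.0, -8.4], [0.0026, -0.0313, 0.0208]], [38, [-0.2, 7.0, -8.4], [0.0026, -0.0313, 0.0208]], [38, [-0.2, 7.0, -8.4], [0.0026, -0.0313, 0.0208]], [38, [-0.2, 7.0, -8.4], [0.0026, -0.0313, 0.0208]], [38, [-0.2, 7.0, -8.4], [0.0026, -0.0313, 0.0208]], [38, [-0.2, 7.0, -8.4], [0.0026, -0.0313, 0.0208]], [38, [-0.2, 7.0, -8.4], [0.0026, -0.0313, 0.0208]], [38, [-0.2, 7.0, -8.4], [0.0026, -0.0313, 0.0208]]])

```text
t: 20.75
tcp_pos: [549.1, -0.5, 149.2]
tcp_rot: [0.0, 0.992, -0.001, -0.127]
ft_force: [1.0, -0.0, -1.4]
opening: 41.9
gripper_force: 35.6
```

Request:
play_rows(motion=[[38, [5.4, 16.7, 4.5], [0.0099, -0.0384, 0.0231]], [38, [5.4, 16.7, 4.5], [0.0099, -0.0384, 0.0231]], [38, [5.4, 16.7, 4.5], [0.0099, -0.0384, 0.0231]], [38, [5.4, 16.7, 4.5], [0.0099, -0.0384, 0.0231]], [38, [5.4, 16.7, 4.5], [0.0099, -0.0384, 0.0231]], [38, [5.4, 16.7, 4.5], [0.0099, -0.0384, 0.0231]], [38, [5.4, 16.7, 4.5], [0.0099, -0.0384, 0.0231]], [38, [5.4, 16.7, 4.5], [0.0099, -0.0384, 0.0231]]])

```text
t: 21.42
tcp_pos: [564.0, -135.6, 98.1]
tcp_rot: [-0.028, 0.956, -0.097, -0.276]
ft_force: [-0.2, -0.2, -0.6]
opening: 41.8
gripper_force: 35.6
```

Request:
play_rows(motion=[[38, [0, 0, 0], [0, 0, 0]], [38, [0, 0, 0], [0, 0, 0]], [38, [0, 0, 0], [0, 0, 0]], [38, [0, 0, 0], [0, 0, 0]], [38, [0, 0, 0], [0, 0, 0]], [38, [0, 0, 0], [0, 0, 0]], [38, [0, 0, 0], [0, 0, 0]], [38, [0, 0, 0], [0, 0, 0]]])

```text
t: 22.08
tcp_pos: [564.0, -134.7, 99.5]
tcp_rot: [-0.028, 0.956, -0.096, -0.274]
ft_force: [-0.9, -0.4, -1.3]
opening: 41.7
gripper_force: 35.6
```

```bash
python3 - <<'E'
from h import *
c=camera_params("wrist");p,r=pose();print(p);w=grab_frame("wrist")
b=np.array([10.6,0,2.5]);facecheck(p+r.apply(b+11*NT),r.apply(NT),w,c)
print(p+r.apply(b)-TUBE,r.apply(NT).round(3));D=drop(-.2)
go(TUBE+[0,0,-2.5]-D.apply(b),D,8)
E
```

```text
[ 564.03956751 -134.65599386   99.53379872]
pred [274.  361.8 237.1 278.8]
seen [278 360 241 280] 1809
[-9.52132510e-01  2.07635567e-02  2.17933101e+01] [ 0. -0.  1.]
8 rows [1.7, -0.0, 2.5] [-0.0, 0.0, -0.0] |t| 3.0 deg 0.0
```

Request:
play_rows(motion=[[38, [1.8, 0, 2.6], [0, 0, 0]], [38, [1.8, 0, 2.6], [0, 0, 0]], [38, [1.8, 0, 2.6], [0, 0, 0]], [38, [1.8, 0, 2.6], [0, 0, 0]], [38, [1.8, 0, 2.6], [0, 0, 0]], [38, [1.8, 0, 2.6], [0, 0, 0]], [38, [1.8, 0, 2.6], [0, 0, 0]], [38, [1.6, 0, 2.4], [0, 0, 0]]])

```text
t: 22.8
tcp_pos: [565.0, -135.4, 73.8]
tcp_rot: [-0.027, 0.956, -0.096, -0.275]
ft_force: [1.6, -0.5, 1.0]
opening: 41.9
gripper_force: 35.9
```

```bash
python3 - <<'E'
from h import *
b=np.array([10.6,0,2.5]);p,r=pose();print(p,p+r.apply(b)-TUBE, r.apply(NT).round(3),get_state()['ft_force'])
E
```

```text
[ 565.01633328 -135.43023834   73.82830851] [ 0.01880195 -0.76056177 -3.91643642] [0.001 0.    1.   ] [ 1.6099279  -0.54565216  0.98020536]
```

Request:
play_rows(motion=[[38, [0, 0, 0], [0, 0, 0]], [64, [0, 0, 0], [0, 0, 0]], [64, [0, 0, 0], [0, 0, 0]], [64, [0, 0, 0], [0, 0, 0]], [64, [0, 0, 0], [0, 0, 0]], [64, [0, 0, 0], [0, 0, 0]], [64, [0, 0, 0], [0, 0, 0]], [64, [0, 0, 0], [0, 0, 0]]])

```text
t: 23.47
tcp_pos: [565.0, -135.3, 74.3]
tcp_rot: [-0.028, 0.956, -0.096, -0.275]
ft_force: [0.1, -0.2, 0.8]
opening: 64.1
gripper_force: 0.0
```

Request:
play_rows(motion=[[64, [-2, 0, -4], [0, 0, 0]], [64, [-4, 0, -8], [0, 0, 0]], [64, [-6, 0, -12], [0, 0, 0]], [64, [-6, 0, -12], [0, 0, 0]], [64, [-6, 0, -12], [0, 0, 0]], [64, [-6, 0, -12], [0, 0, 0]], [64, [-6, 0, -12], [0, 0, 0]], [0, [0, 0, 0], [0, 0, 0]]])

```text
t: 24.13
tcp_pos: [574.2, -138.1, 157.9]
tcp_rot: [-0.027, 0.957, -0.097, -0.272]
ft_force: [0.2, -0.7, -0.0]
opening: 53.6
gripper_force: 0.0
```

```bash
python3 - <<'E'
from h import *
p,r=pose();print(p);c=camera_params("wrist");w=grab_frame("wrist");s=grab_frame("scene");np.save("w6.npy",w);np.save("s6.npy",s)
rad=np.array([np.cos(-.2),np.sin(-.2),0])
# floor/hole darkness map: what level fits? print centre of darker hole inside rim
q=proj(c,circ(TUBE,23),True);m=np.zeros((400,640),np.uint8);cv2.fillPoly(m,[q.astype(int)],1)
g=w.min(2);d=((g<190)&(m>0)).astype(np.uint8);n,l,st,ce=cv2.connectedComponentsWithStats(d)
for i in range(1,n):
    if st[i,4]>40:print('dark',st[i],ce[i].round(1))
for z in(70,60,51,40):print(z,'hole ext',[f(proj(c,circ([TUBE[0],TUBE[1],z],12),True)[:,k]).round(1) for k in(0,1) for f in(np.min,np.max)])
s_=go(TUBE-5*rad+[0,0,40],down(-.2),8)
E
```

```text
[ 574.17114964 -138.14005736  157.9409718 ]
dark [306 126  25  12 209] [317.8 131.1]
dark [303 134  29  13 165] [316.4 141.7]
dark [284 136  56  36 764] [307.8 158.2]
70 hole ext [np.float64(298.9), np.float64(332.5), np.float64(139.7), np.float64(164.8)]
60 hole ext [np.float64(299.5), np.float64(332.1), np.float64(130.9), np.float64(155.8)]
51 hole ext [np.float64(300.0), np.float64(331.7), np.float64(123.5), np.float64(148.1)]
40 hole ext [np.float64(300.6), np.float64(331.2), np.float64(115.0), np.float64(139.3)]
8 rows [1.1, -0.1, 5.7] [-0.0, 0.0697, -0.0001] |t| 5.8 deg 3.99
```

The hole shows at (303–332, 126–147), which fits a level ring with its top at z ≈ 51. The first thin ring is therefore down on the thick one. Now ring A.

```bash
python3 - <<'E'
from h import *
s=go([550,20,170],down(0),8)
go([511.5,218,95],down(YAW),8,s)
E
```

```text
8 rows [-5.4, -19.2, -0.0] [-0.007, 0.0695, -0.0244] |t| 20.0 deg 4.24
8 rows [-3.0, -25.1, 9.4] [0.0, 0.0, -0.0209] |t| 26.9 deg 1.2
```

Request:
play_rows(motion=[[64, [-5.4, -19.2, 0], [-0.007, 0.0695, -0.0244]], [64, [-5.4, -19.2, 0], [-0.007, 0.0695, -0.0244]], [64, [-5.4, -19.2, 0], [-0.007, 0.0695, -0.0244]], [64, [-5.4, -19.2, 0], [-0.007, 0.0695, -0.0244]], [64, [-5.4, -19.2, 0], [-0.007, 0.0695, -0.0244]], [64, [-5.4, -19.2, 0], [-0.007, 0.0695, -0.0244]], [64, [-5.4, -19.2, 0], [-0.007, 0.0695, -0.0244]], [64, [-5.4, -19.2, 0], [-0.007, 0.0695, -0.0244]]])

```text
t: 24.9
tcp_pos: [549.0, 21.0, 168.6]
tcp_rot: [0.0, 1.0, 0.001, 0.0]
ft_force: [0.0, 0.4, 0.4]
opening: 63.9
gripper_force: 0.0
```

Request:
play_rows(motion=[[64, [-3.0, -25.1, 9.4], [0, 0, -0.0209]], [64, [-3.0, -25.1, 9.4], [0, 0, -0.0209]], [64, [-3.0, -25.1, 9.4], [0, 0, -0.0209]], [64, [-3.0, -25.1, 9.4], [0, 0, -0.0209]], [64, [-3.0, -25.1, 9.4], [0, 0, -0.0209]], [64, [-3.0, -25.1, 9.4], [0, 0, -0.0209]], [64, [-3.0, -25.1, 9.4], [0, 0, -0.0209]], [64, [-3.0, -25.1, 9.4], [0, 0, -0.0209]]])

```text
t: 25.57
tcp_pos: [509.9, 219.2, 92.6]
tcp_rot: [0.0, 0.996, 0.084, -0.002]
ft_force: [0.5, 0.7, -0.7]
opening: 64.3
gripper_force: 0.0
```

Request:
play_rows(motion=[[64, [0, 0, 0], [0, 0, 0]], [64, [0, 0, 2], [0, 0, 0]], [64, [0, 0, 4], [0, 0, 0]], [64, [0, 0, 6], [0, 0, 0]], [64, [0, 0, 6], [0, 0, 0]], [64, [0, 0, 6], [0, 0, 0]], [64, [0, 0, 4], [0, 0, 0]], [64, [0, 0, 0], [0, 0, 0]]])

```text
t: 26.23
tcp_pos: [510.5, 217.4, 64.9]
tcp_rot: [0.0, 0.997, 0.083, -0.002]
ft_force: [0.2, -0.1, 0.4]
opening: 63.9
gripper_force: 0.0
```

```bash
python3 - <<'E'
from h import *
c=camera_params("wrist");p,r=pose();print(p,r.as_matrix()[:,2].round(3));w=grab_frame("wrist")
n=R.from_euler('z',YAW).apply([-.530,0,.848])
facecheck(np.array([516.5,218.8,42.8]),n,w,c);print(get_state()['joints'].round(2))
go([511.5,218,35],down(YAW),8)
E
```

```text
[510.50792254 217.41517082  64.88951139] [-0.003 -0.001 -1.   ]
pred [279.9 355.1 211.1 252.3]
seen [284 353 216 253] 1289
[-0.95  0.75  0.68  2.12 -0.88  0.59 -1.03]
8 rows [0.1, -0.0, 3.8] [0.0, 0.0003, -0.0001] |t| 3.8 deg 0.02
```

Request:
play_rows(motion=[[64, [0.8, -0.4, 4.4], [0, 0, 0]], [64, [0, 0, 4.5], [0, 0, 0]], [64, [0, 0, 4.5], [0, 0, 0]], [64, [0, 0, 4.5], [0, 0, 0]], [64, [0, 0, 4.5], [0, 0, 0]], [64, [0, 0, 4.5], [0, 0, 0]], [64, [0, 0, 3], [0, 0, 0]], [64, [0, 0, 0], [0, 0, 0]]])

```text
t: 26.95
tcp_pos: [511.2, 218.5, 35.2]
tcp_rot: [0.0, 0.997, 0.083, -0.001]
ft_force: [-0.5, -0.6, -0.4]
opening: 64.2
gripper_force: 0.0
```

Request:
play_rows(motion=[[52, [0, 0, 0], [0, 0, 0]], [48, [0, 0, 0], [0, 0, 0]], [45, [0, 0, 0], [0, 0, 0]], [42, [0, 0, 0], [0, 0, 0]], [38, [0, 0, 0], [0, 0, 0]], [38, [0, 0, 0], [0, 0, 0]], [38, [0, 0, 0], [0, 0, 0]], [38, [0, 0, 0], [0, 0, 0]]], force=35)

```text
t: 27.62
tcp_pos: [511.9, 218.5, 36.5]
tcp_rot: [-0.0, 0.997, 0.083, -0.0]
ft_force: [-0.4, -0.9, 5.1]
opening: 41.5
gripper_force: 34.9
```

Request:
play_rows(motion=[[38, [0, 0, -2], [0, 0, 0]], [38, [0, 0, -5], [0, 0, 0]], [38, [0, 0, -8], [0, 0, 0]], [38, [0, 0, -10], [0, 0, 0]], [38, [0, 0, -10], [0, 0, 0]], [38, [0, 0, -8], [0, 0, 0]], [38, [0, 0, -4], [0, 0, 0]], [38, [0, 0, 0], [0, 0, 0]]])

```text
t: 28.28
tcp_pos: [512.4, 218.9, 84.2]
tcp_rot: [-0.0, 0.997, 0.083, 0.0]
ft_force: [0.9, -0.2, -0.6]
opening: 41.7
gripper_force: 35.5
```

```bash
python3 - <<'E'
from h import *
c=camera_params("wrist");p,r=pose();print(p);w=grab_frame("wrist")
b=np.array([10.6,0,2.5]);facecheck(p+r.apply(b+11*NT),r.apply(NT),w,c)
D=drop(-.2)
s=go([550,20,160],down(0)*R.from_rotvec([0,-.25,0]),8)
s=go(TUBE+[0,0,22]-D.apply(b),D,8,s)
E
```

```text
[512.43758102 218.94097283  84.23977347]
pred [274.3 362.  237.  278.7]
seen [279 358 241 279] 1606
8 rows [1.3, 25.2, -9.9] [0.0025, -0.0311, 0.0208] |t| 27.1 deg 2.15
8 rows [6.1, 19.2, 5.6] [0.0099, -0.0384, 0.0231] |t| 20.9 deg 2.63
```

Request:
play_rows(motion=[[38, [1.3, 25.2, -9.9], [0.0025, -0.0311, 0.0208]], [38, [1.3, 25.2, -9.9], [0.0025, -0.0311, 0.0208]], [38, [1.3, 25.2, -9.9], [0.0025, -0.0311, 0.0208]], [38, [1.3, 25.2, -9.9], [0.0025, -0.0311, 0.0208]], [38, [1.3, 25.2, -9.9], [0.0025, -0.0311, 0.0208]], [38, [1.3, 25.2, -9.9], [0.0025, -0.0311, 0.0208]], [38, [1.3, 25.2, -9.9], [0.0025, -0.0311, 0.0208]], [38, [1.3, 25.2, -9.9], [0.0025, -0.0311, 0.0208]]])

```text
t: 29.0
tcp_pos: [549.3, 18.4, 159.7]
tcp_rot: [0.0, 0.992, -0.001, -0.126]
ft_force: [0.4, -0.1, -0.2]
opening: 41.8
gripper_force: 35.7
```

Request:
play_rows(motion=[[38, [6.1, 19.2, 5.6], [0.0099, -0.0384, 0.0231]], [38, [6.1, 19.2, 5.6], [0.0099, -0.0384, 0.0231]], [38, [6.1, 19.2, 5.6], [0.0099, -0.0384, 0.0231]], [38, [6.1, 19.2, 5.6], [0.0099, -0.0384, 0.0231]], [38, [6.1, 19.2, 5.6], [0.0099, -0.0384, 0.0231]], [38, [6.1, 19.2, 5.6], [0.0099, -0.0384, 0.0231]], [38, [6.1, 19.2, 5.6], [0.0099, -0.0384, 0.0231]], [38, [6.1, 19.2, 5.6], [0.0099, -0.0384, 0.0231]]])

```text
t: 29.67
tcp_pos: [564.3, -135.9, 98.2]
tcp_rot: [-0.028, 0.956, -0.097, -0.275]
ft_force: [-0.1, 0.4, -1.2]
opening: 41.8
gripper_force: 35.7
```

Request:
play_rows(motion=[[38, [0, 0, 0], [0, 0, 0]], [38, [0, 0, 0], [0, 0, 0]], [38, [0, 0, 0], [0, 0, 0]], [38, [0, 0, 0], [0, 0, 0]], [38, [0, 0, 0], [0, 0, 0]], [38, [0, 0, 0], [0, 0, 0]], [38, [0, 0, 0], [0, 0, 0]], [38, [0, 0, 0], [0, 0, 0]]])

```text
t: 30.33
tcp_pos: [564.3, -134.7, 99.7]
tcp_rot: [-0.027, 0.956, -0.096, -0.274]
ft_force: [-0.2, -0.3, -1.1]
opening: 41.6
gripper_force: 35.7
```

```bash
python3 - <<'E'
from h import *
c=camera_params("wrist");p,r=pose();print(p);w=grab_frame("wrist")
b=np.array([10.6,0,2.5]);facecheck(p+r.apply(b+11*NT),r.apply(NT),w,c)
print(p+r.apply(b)-TUBE,r.apply(NT).round(3));D=drop(-.2)
go(TUBE+[0,0,-3.9]-D.apply(b),D,8)
E
```

```text
[ 564.34562915 -134.68141352   99.70035402]
pred [273.9 361.7 237.1 278.8]
seen [278 360 240 279] 1797
[-6.42596190e-01 -7.32783095e-03  2.19637639e+01] [-0.     0.001  1.   ]
8 rows [1.8, -0.0, 2.7] [0.0001, -0.0, -0.0] |t| 3.2 deg 0.0
```

Same picture as last time, so I repeat the lowering and release.

Request:
play_rows(motion=[[38, [1.8, 0, 2.6], [0, 0, 0]], [38, [1.8, 0, 2.6], [0, 0, 0]], [38, [1.8, 0, 2.6], [0, 0, 0]], [38, [1.8, 0, 2.6], [0, 0, 0]], [38, [1.8, 0, 2.6], [0, 0, 0]], [38, [1.8, 0, 2.6], [0, 0, 0]], [38, [1.8, 0, 2.6], [0, 0, 0]], [38, [1.6, 0, 2.4], [0, 0, 0]]])

```text
t: 31.05
tcp_pos: [565.3, -135.5, 74.0]
tcp_rot: [-0.027, 0.956, -0.096, -0.275]
ft_force: [1.4, -0.5, 0.2]
opening: 41.7
gripper_force: 35.9
```

Request:
play_rows(motion=[[38, [0, 0, 0], [0, 0, 0]], [64, [0, 0, 0], [0, 0, 0]], [64, [0, 0, 0], [0, 0, 0]], [64, [0, 0, 0], [0, 0, 0]], [64, [0, 0, 0], [0, 0, 0]], [64, [0, 0, 0], [0, 0, 0]], [64, [0, 0, 0], [0, 0, 0]], [64, [0, 0, 0], [0, 0, 0]]])

```text
t: 31.72
tcp_pos: [565.3, -135.5, 74.5]
tcp_rot: [-0.027, 0.956, -0.096, -0.274]
ft_force: [-0.1, 0.7, -0.4]
opening: 64.1
gripper_force: 0.0
```

Request:
play_rows(motion=[[64, [-2, 0, -4], [0, 0, 0]], [64, [-4, 0, -8], [0, 0, 0]], [64, [-6, 0, -12], [0, 0, 0]], [64, [-6, 0, -12], [0, 0, 0]], [64, [-6, 0, -12], [0, 0, 0]], [64, [-6, 0, -12], [0, 0, 0]], [64, [-6, 0, -12], [0, 0, 0]], [64, [0, 0, 0], [0, 0, 0]]])

```text
t: 32.38
tcp_pos: [574.4, -138.2, 158.1]
tcp_rot: [-0.027, 0.957, -0.096, -0.272]
ft_force: [0.5, -1.3, 0.5]
opening: 64.2
gripper_force: 0.0
```

```bash
python3 - <<'E'
from h import *
p,r=pose();print(p);c=camera_params("wrist");w=grab_frame("wrist");b=grab_frame("scene");a=grab_frame("side")
for z in(70,62):print(z,'hole ext',[f(proj(c,circ([TUBE[0],TUBE[1],z],12),True)[:,k]).round(1) for k in(0,1) for f in(np.min,np.max)])
u,v=map(int,proj(c,TUBE,True)[0]);print(u,v)
o=np.zeros((600,800,3),np.uint8)
o[:300,:400]=cv2.resize(a[120:220,325:458],(400,300))
o[:300,400:]=cv2.resize(b[175:275,210:343],(400,300))
o[300:,:400]=cv2.resize(w[v-60:v+60,u-80:u+80],(400,300))
o[300:,400:]=cv2.resize(w[40:400,80:560],(400,300))
cv2.imwrite("pics/d3.png",o[:,:,::-1])
g=w.min(2)
rad=np.array([np.cos(-.2),np.sin(-.2),0])
s=go(TUBE-4*rad+[0,0,30],down(-.2),8)
E
```

```text
[ 574.43396365 -138.17507981  158.12646247]
70 hole ext [np.float64(298.8), np.float64(332.4), np.float64(139.9), np.float64(165.0)]
62 hole ext [np.float64(299.3), np.float64(332.0), np.float64(132.8), np.float64(157.7)]
315 152
8 rows [1.6, -0.1, 6.7] [0.0, 0.0699, -0.0001] |t| 6.9 deg 4.0
```

View pics/d3.png

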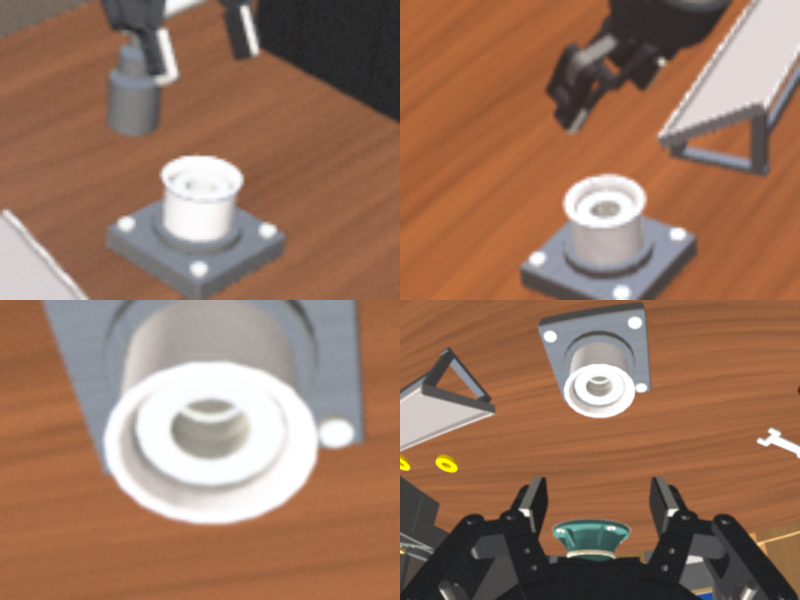

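The last picture shows all three rings level in the tube. The top hole is at (304–335, 131–156), matching a stack top at z = 62 (20 + 42 mm). The tray is empty and the gripper is clear, so I'm handing it in.

```bash
python3 -c "
from rig import *
print(sign_off())"
```

```text
the job is handed in; nothing more can be done
None
```

I handed the job in at about 32 s: the thick ring is home on the tube floor (probe contact at z = 39.9 mm), the two thin rings lie level on it (stack top at about 62 mm in the camera view, not probed), and I did not touch the tin, race or damper.

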